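Load the flanged nut in its nest, flange down

TASK

Load the blue nest plate with a brass flanged nut for the next operation: take the nut that already lies with its wide round flange down and its hexagon up, and set it in the round pocket the same way, flange down, flat on the pocket's floor. Lower it in with the gripper rather than dropping it, let go, and leave the other brass nut, the one lying flange up, where it is.

Things in the scene. Friction and masses are not known exactly. Their poses are not given: they have to be found in the camera images.
- nut_flange_down: brass flanged nut to load (0.14 to 0.28 kg): round flange 52 mm wide, 8 mm thick, lying on the bench; on it a hexagon 36 mm across flats, 41.6 across corners, from 8 to 38 mm above the origin; through bore 18 mm. Origin: centre of the flange's flat face (underside); z points from flange to hexagon end (up at the start); hexagon flats face +x, -x and every 60 degrees
- nut_flange_up: an identical brass nut, lying the wrong way: it stands on the end of its hexagon with the 52 mm flange uppermost, from 30 to 38 mm above the bench. Origin: centre of the hexagon's end on which it stands; z up, towards the flange. It must stay where it is
- nest: fixed blue steel plate 120 x 120 mm, 18 mm high, lying flat on the bench, with flush screw heads at its corners and one round pocket in the middle of its top. Origin: centre of its underside; z up, x and y along its edges
- pocket (a point): centre of the pocket's flat floor, 8 mm above the bench; z up. The pocket is 66 mm wide and 10 mm deep, its mouth widened to 74 mm by a 4 mm chamfer, so a seated nut's flange top lies 2 mm below the plate's top; a dark disc 22 mm wide marks a clearance hole in the middle of the floor
Not all that is in view belongs to the job. Leave any green, purple or red look-alike of the nut_flange_down alone.

How it is judged:
On the way:
1. the nut is lowered into the pocket in the gripper: its flange less than 20 mm above the pocket's floor, within 20 mm of its centre, still held (horizontal distance between nut_flange_down and pocket below 0.02 m and z of nut_flange_down in the frame of pocket below 0.02 m and contact force between the fingers and nut_flange_down above 0.5 N), for 0.05 s.
At the end, for the whole second after the job is handed in: the nut that lay flange down is in the nest's pocket, flange down and hexagon up (upright within 10 degrees), its flange within 12 mm of the pocket's centre and within 4 mm of its floor, at rest and released; the nut lying flange up is within 30 mm of where it started (horizontal distance between nut_flange_down and pocket below 0.012 m and z of nut_flange_down in the frame of pocket below 0.004 m and angle between nut_flange_down's own z axis and vertical below 0.17 rad and linear speed of nut_flange_down below 0.02 m/s and distance of nut_flange_up from where it was at the start of the episode below 0.03 m); the robot touches nothing.
It fails at once if the nut lying flange up is shifted by more than 30 mm or knocked over (distance of nut_flange_up from where it was at the start of the episode above 0.03 m or angle between nut_flange_up's own z axis and vertical above 0.5 rad).
It also fails if it takes over 30 s, if anything falls off the work surface, if the arm or the gripper's body presses on something with over 40 N, if the wrist force passes 120 N, or if a joint passes its speed limit or range.

ROBOT

A 6-joint arm with a two-finger parallel gripper is mounted at the origin on a cart in front of the work surface, level with it; the furniture and walls round the work are solid. World frame = base frame: x ahead of the robot, y to its left, z up, the work surface at z = 0. Lengths are in m, angles in rad, forces in N, time in s.
With the tool pointing down it reaches from about 0.25 to 0.725 m from the base axis. Payload 4 kg.
Tool frame: the origin (TCP) lies at the very end of the fingers, on their centre line; the grasp point (between the pads) lies 19 mm behind it; z points along the fingers, y is the line along which they close (so a half turn about z gives the same grasp; the last joint's range is limited). The gripper opens to 85 mm and grips with 20 to 120 N. Pads are 22 mm wide; open, the fingers measure 114 mm over their backs; the gripper's body (76 mm by 85 mm) begins 54 mm behind the grasp point. The pads swing forward as they close: fully open they stand 13 mm farther back than shut.
Start: joints at [-1.197, 0.241, 0.005, 1.335, 0, 1.571], TCP at [0.183, -0.465, 0.231] pointing down, gripper open.
Joint ranges: [-2.72, 2.72], [-1.05, 1.87], [-1.09, 1.28], [-1.99, 2.15], [-1.42, 1.44], [-3.14, 3.14]. Speed limits (rad/s): [2.79, 2.79, 3.14, 3.14, 3.14, 3.14].

INTERFACE

Orientations are given as a 3x3 rotation matrix whose columns are the frame's x, y, z axes.
In Python, from bench import env gives the robot as it stands.
- The arm moves only by the tool apply_moves, never from a script. Its argument "motion" is a list that holds one entry, the list of rows, each a list of 7 numbers: the opening, from -1 (shut) to 1 (fully open), then the shift along the tool's x, y, z in units of 40 mm (1.0 is 40 mm), then the turn, a rotation vector about the tool's x, y, z in units of 8 degrees (1.0 is 8 degrees). A call has 1 to 5 rows; each row shifts and turns the commanded pose from where the row before left it, along the tool's axes as they then stand; what a row does not reach is not made up. A row lasts 1/8 s, in which the tool goes at most 62.5 mm and 10.7 degrees, less where a joint would pass 70% of its speed; a pose out of reach is approached as far as the arm can. A call is refused whole if a number of a shift passes 1 or a number of a turn 1, either way. A call with a gripper value outside its range is refused whole. The fingers move at their own pace and stop on an object; "force" is the grip in N (left out, the last holds). Time passes only in rows, so rows that do not move let the fingers close. It gives the time, the measured TCP pose, the force, the opening and the grip force at its end, in the units of the state.
- env.observe(): the state, without advancing time (a new reading comes with each control period).
- env.snapshot(name): name is "scene" or "top"; returns the picture (480x640x3 uint8, blue, green, red); there is no depth.
- env.get_calibration(name): a dict with "camera_matrix" (3x3 intrinsics, pixels), "world_from_camera" (4x4, takes a point from camera to world coordinates). Camera axes: x right, y down, z forward; pixel columns grow to the right and rows downward; lengths in m; the calibration is good to about 2 mm. A picture is of the moment at which its call begins. get_calibration takes no time and is no camera call.
- env.hand_in(): hands the job in; it is judged then, once.
The state is a dict: "clock": time; "q": joint angles; "joint_vel": joint speeds; "effort": joint torques, N m; "tool_pos": TCP position; "orientation": TCP orientation; "contact_force": force on the tool from outside, world axes, zero at the start; "wrist_torque": the same for the moment, N m; "opening": opening from 0.0 (shut) to 1.0 (fully open); "gripper_force": force on a finger pad.
Only numpy, scipy, OpenCV 4.12 (cv2) and the standard library are available. Lean on these libraries where they do the work, as an engineer would, in place of code of your own. Each camera call takes 0.05 s, during which the arm holds its last target. There are 200 camera calls.

## Working session

There is one attempt and no reset: what is moved stays moved. The work goes in short steps, Python scripts to look and compute and a tool call to move; the robot and the scene stay as the last step left them, time stands still between calls to the robot, and variables do not carry over. Pictures are saved under pics/ and viewed, at most 10 in all, crops included, and the job is handed in when it is done.

Besides the shell and the picture viewer there is one more tool, called after "Call:" by a JSON object that holds its "name" and its "arguments". apply_moves: Moves the arm, as the interface text tells. Its arguments: {"type":"object","properties":{"motion":{"type":"array","items":{"type":"array","items":{"type":"array","items":{"type":"number"}}}},"force":{"type":"number"}},"required":["motion"]}

```bash
mkdir -p pics; ls; python3 - <<'E'
from bench import env
import cv2, numpy as np
o=env.observe(); print(o)
for n in("scene","top"):
    im=env.snapshot(n); cv2.imwrite(f"pics/{n}0.png",im)
    c=env.get_calibration(n); print(n,np.round(c["camera_matrix"],1).tolist(),np.round(c["world_from_camera"],3).tolist())
E
```

```text
pics
{'clock': 0.0, 'q': array([-1.19696338e+00,  2.41381493e-01,  3.70977267e-03,  1.33522322e+00,
        4.07476962e-05,  1.57078611e+00]), 'joint_vel': array([-9.69966862e-05, -9.39656987e-06, -6.20592573e-04,  1.93282192e-03,
        1.62846265e-04,  4.49403250e-04]), 'effort': array([ 7.27703191e-04, -3.72315431e+01,  2.52409494e+01,  1.69637357e-02,
        4.37878623e-05, -2.59064245e-05]), 'tool_pos': array([ 0.18236782, -0.46485891,  0.23042319]), 'orientation': array([[ 9.30930747e-01,  3.65195036e-01, -7.28451497e-04],
       [ 3.65195760e-01, -9.30928666e-01,  1.96855201e-03],
       [ 4.07690392e-05, -2.09861299e-03, -9.99997797e-01]]), 'contact_force': array([ 0.09247402,  0.47872803, -0.67148786]), 'wrist_torque': array([-0.01467175, -0.02791453,  0.00771706]), 'gripper_force': 0.0, 'opening': 0.9968365978172711}
scene [[604.0, 0.0, 323.0], [0.0, 604.0, 234.9], [0.0, 0.0, 1.0]] [[-0.731, -0.519, 0.443, 0.064], [-0.683, 0.558, -0.472, 0.535], [-0.002, -0.647, -0.762, 0.841], [0.0, 0.0, 0.0, 1.0]]
top [[576.2, 0.0, 320.5], [0.0, 576.2, 231.6], [0.0, 0.0, 1.0]] [[-0.005, -0.982, 0.188, 0.322], [-1.0, 0.006, 0.002, 0.022], [-0.003, -0.188, -0.982, 1.175], [0.0, 0.0, 0.0, 1.0]]
```

View pics/scene0.png

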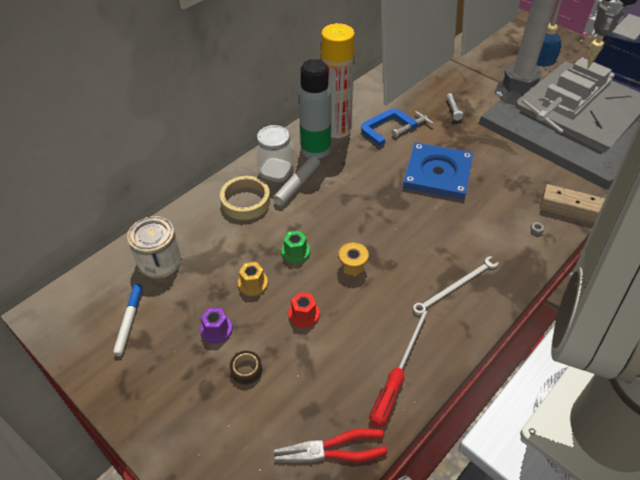

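View pics/top0.png

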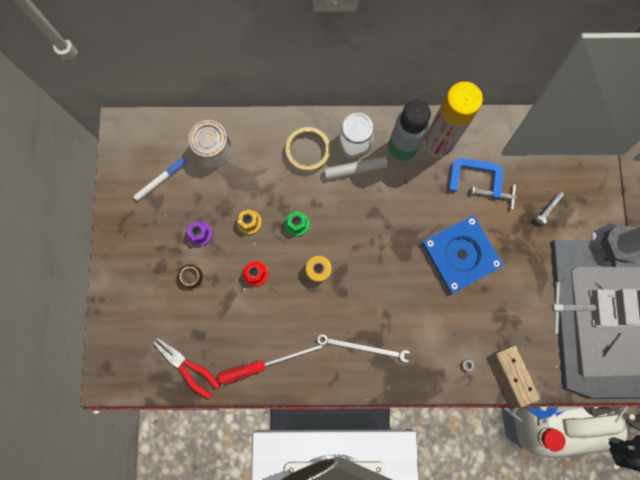

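The scene picture shows the flange-down brass nut at (252,279), the flange-up one at (353,258) and the nest at (438,172). In the top view they are at (249,222), (319,269) and (462,254), with the purple, green and red look-alikes around the first nut.

```bash
cat > h.py <<'E'
from bench import env
import cv2, numpy as np
def ray(n,px,z):
    c=env.get_calibration(n);T=c["world_from_camera"]
    d=T[:3,:3]@np.linalg.solve(c["camera_matrix"],[px[0],px[1],1.]);o=T[:3,3]
    return o+d*(z-o[2])/d[2]
def proj(n,P):
    c=env.get_calibration(n);T=np.linalg.inv(c["world_from_camera"])
    p=c["camera_matrix"]@(T[:3,:3]@np.asarray(P)+T[:3,3]);return p[:2]/p[2]
E
python3 - <<'E'
from h import *
S={"scene":[(252,279),(353,258),(438,172)],"top":[(249,222),(319,269),(462,254)]}
crops=[]
for n in S:
    im=cv2.imread(f"pics/{n}0.png");g=im.max(2)
    for k,(p,R,z) in enumerate(zip(S[n],(12,12,14),(.038,.038,.008))):
        x,y=p
        sub=g[y-R:y+R+1,x-R:x+R+1].copy()
        m=(sub<(90)).astype(np.uint8)
        _,lab,st,ce=cv2.connectedComponentsWithStats(m)
        print(n,k,[(int(a[4]),np.round(c+np.array(p)-R,1).tolist(),np.round(ray(n,c+np.array(p)-R,z),4).tolist()) for a,c in zip(st[1:],ce[1:]) if a[4]>8])
    hsv=cv2.cvtColor(im,cv2.COLOR_BGR2HSV)
    m=cv2.inRange(hsv,(100,140,60),(125,255,255))
    cs=[c for c in cv2.findContours(m,0,2)[0] if cv2.contourArea(c)>1500]
    for c in cs:
        q=cv2.approxPolyDP(cv2.convexHull(c),6,True)[:,0]
        w=np.array([ray(n,a,.018) for a in q]);print("nest",np.round(w,3).tolist(),np.round(w.mean(0),4))
    x,y=S[n][0];crops.append(cv2.resize(im[y-25:y+25,x-25:x+25],(390,390),interpolation=cv2.INTER_CUBIC))
cv2.imwrite("pics/c1.png",np.hstack(crops))
E
```

```text
scene 0 [(72, [250.6, 270.4], [0.5661, 0.1762, 0.038]), (28, [260.6, 279.5], [0.5402, 0.1777, 0.038])]
scene 1 [(70, [353.0, 253.5], [0.4652, 0.0333, 0.038]), (17, [342.1, 267.6], [0.4587, 0.0684, 0.038])]
scene 2 [(66, [438.9, 160.1], [0.5121, -0.2852, 0.008]), (53, [438.2, 170.1], [0.4961, -0.2605, 0.008])]
nest [[0.573, -0.284, 0.018], [0.469, -0.335, 0.018], [0.416, -0.231, 0.018], [0.511, -0.168, 0.018]] [ 0.4923 -0.2547  0.018 ]
top 0 [(49, [246.7, 218.3], [0.5685, 0.1726, 0.038]), (31, [239.2, 231.9], [0.5406, 0.1871, 0.038])]
top 1 [(59, [318.1, 267.7], [0.4675, 0.0288, 0.038]), (18, [308.9, 279.8], [0.4433, 0.047, 0.038])]
top 2 [(55, [461.6, 253.7], [0.4985, -0.2647, 0.008])]
nest [[0.575, -0.29, 0.018], [0.473, -0.343, 0.018], [0.42, -0.235, 0.018], [0.521, -0.185, 0.018]] [ 0.4974 -0.2632  0.018 ]
```

View pics/c1.png

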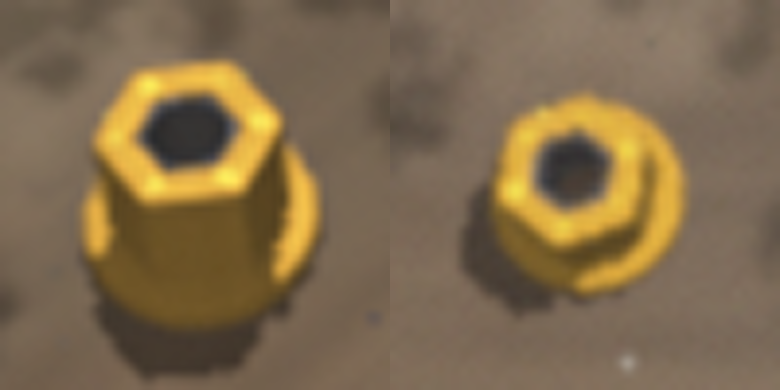

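The crop shows the nut's hexagon clearly. In the scene view (left) the top-face corners are at about (148,68), (232,65), (280,120), (235,195), (147,203) and (97,140) in crop pixels. The two views agree within about 4 mm, so I average them.

```bash
python3 - <<'E'
from h import *
c=np.array([(148,68),(232,65),(280,120),(235,195),(147,203),(97,140)])/7.8-.5+np.array([227,254])
w=np.array([ray("scene",p,.038) for p in c])[:,:2]
d=w-w.mean(0);print(w.mean(0),np.linalg.norm(d,axis=1).round(4))
a=np.arctan2(d[:,1],d[:,0]);b=np.degrees(np.angle(np.exp(6j*a).mean()))/6;print(np.degrees(a).round(1),"corner",b,"flats",b+30)
o=env.observe();R=o["orientation"];N=np.array([.567,.1745,.12]);print("tool shift/40mm",(R.T@(N-o["tool_pos"])/.04).round(2),"yaw y",np.degrees(np.arctan2(R[1,1],R[0,1])))
E
```

```text
[0.56591132 0.17581728] [0.02   0.0194 0.0192 0.02   0.0203 0.0197]
[ -15.7  -70.3 -128.   165.8  111.2   49.7] corner -11.209475478220213 flats 18.790524521779787
tool shift/40mm [ 14.79 -11.37   2.78] yaw y -68.5830065712201
```

Call:
{"name": "apply_moves", "arguments": {"motion": [[[1,1,0.12,0,0,0,-0.57],[1,1,0.12,0,0,0,-0.57],[1,1,0.12,0,0,0,-0.57],[1,1,0.12,0,0,0,-0.57],[1,1,0.12,0,0,0,-0.57]]], "force": 40}}

```text
clock: 0.72
tool_pos: [0.3668, -0.3842, 0.2307]
orientation: [[0.715, 0.699, -0.001], [0.699, -0.715, 0.001], [-0.0, -0.001, -1.0]]
contact_force: [0.9, -0.5, -0.4]
opening: 1.002
gripper_force: 0.0
```

Call:
{"name": "apply_moves", "arguments": {"motion": [[[1,1,0.12,0,0,0,-0.57],[1,1,0.12,0,0,0,-0.57],[1,1,0.12,0,0,0,-0.57],[1,1,0.12,0,0,0,-0.57],[1,1,0.12,0,0,0,-0.57]]]}}

```text
clock: 1.35
tool_pos: [0.5042, -0.2387, 0.2306]
orientation: [[0.388, 0.922, -0.001], [0.922, -0.388, 0.0], [0.0, -0.001, -1.0]]
contact_force: [-0.4, -0.1, 0.5]
opening: 0.999
gripper_force: 0.0
```

Call:
{"name": "apply_moves", "arguments": {"motion": [[[1,1,0.12,0.5,0,0,-0.57],[1,1,0.12,0.5,0,0,-0.57],[1,1,0.12,0.5,0,0,-0.57],[1,1,0.12,0.5,0,0,-0.57],[1,1,0.12,0,0,0,-0.57]]]}}

```text
clock: 1.98
tool_pos: [0.573, -0.0512, 0.1485]
orientation: [[0.001, 1.0, -0.005], [1.0, -0.001, 0.0], [0.0, -0.005, -1.0]]
contact_force: [0.6, 0.4, 0.8]
opening: 1.0
gripper_force: 0.0
```

```bash
cat >> h.py <<'E'
def go(N,yaw):
    o=env.observe();R=o["orientation"];y=np.degrees(np.arctan2(R[1,1],R[0,1]))
    print("t",o["clock"],"pos",o["tool_pos"].round(4),"yaw",y.round(2),"zaxis",R[:,2].round(4),"op",round(o["opening"],3),"gf",o["gripper_force"],"F",o["contact_force"].round(1))
    print("tool shift/40mm",(R.T@(np.array(N)-o["tool_pos"])/.04).round(3),"turn z units",round(-(yaw-y)/8,3),"q",o["q"].round(2))
E
python3 -c "
from h import *
go([.567,.1745,.12],18.8)"
```

```text
t 1.975 pos [ 0.573  -0.0512  0.1485] yaw -0.04 zaxis [-5.2e-03  5.0e-04 -1.0e+00] op 1.0 gf 0.0 F [0.6 0.4 0.8]
tool shift/40mm [ 5.642 -0.149  0.715] turn z units -2.354 q [-0.09  0.44  0.07  1.21 -0.    1.48]
```

Call:
{"name": "apply_moves", "arguments": {"motion": [[[1,1,-0.03,0,0,0,0],[1,1,-0.03,0,0,0,0],[1,1,-0.03,0.2,0,0,0],[1,1,-0.03,0.2,0,0,0],[1,1,-0.03,0.2,0,0,0]]]}}

```text
clock: 2.6
tool_pos: [0.5686, 0.1486, 0.1265]
orientation: [[0.003, 1.0, -0.001], [1.0, -0.003, -0.0], [-0.0, -0.001, -1.0]]
contact_force: [-0.1, 0.3, 0.3]
opening: 1.003
gripper_force: 0.0
```

Call:
{"name": "apply_moves", "arguments": {"motion": [[[1,0.6,0,0,0,0,-0.8],[1,0,0,0,0,0,-0.8],[1,0,0,0,0,0,-0.75],[1,0,0,0,0,0,0]]]}}

```text
clock: 3.1
tool_pos: [0.5687, 0.1714, 0.1267]
orientation: [[-0.318, 0.948, -0.001], [0.948, 0.318, -0.0], [0.0, -0.001, -1.0]]
contact_force: [-0.1, 0.1, 0.6]
opening: 0.999
gripper_force: 0.0
```

```bash
python3 -c "
from h import *
go([.567,.1745,.014],18.8)
for n in('top','scene'):
    im=env.snapshot(n);p=proj(n,[.567,.1745,.06]).astype(int);cv2.imwrite(f'pics/{n}1.png',im)
    g=cv2.resize(im[p[1]-60:p[1]+60,p[0]-50:p[0]+50],(400,480),interpolation=cv2.INTER_CUBIC)
    L=g if n=='top' else np.hstack([L,g])
    print(n,p)
cv2.imwrite('pics/c2.png',L)"
```

```text
t 3.1 pos [0.5687 0.1714 0.1267] yaw 18.56 zaxis [-1.2e-03 -4.0e-04 -1.0e+00] op 0.999 gf 0.0 F [-0.1  0.1  0.6]
tool shift/40mm [ 0.086 -0.013  2.817] turn z units -0.03 q [0.29 0.49 0.09 1.17 0.   1.54]
top [244 216]
scene [249 261]
```

View pics/c2.png

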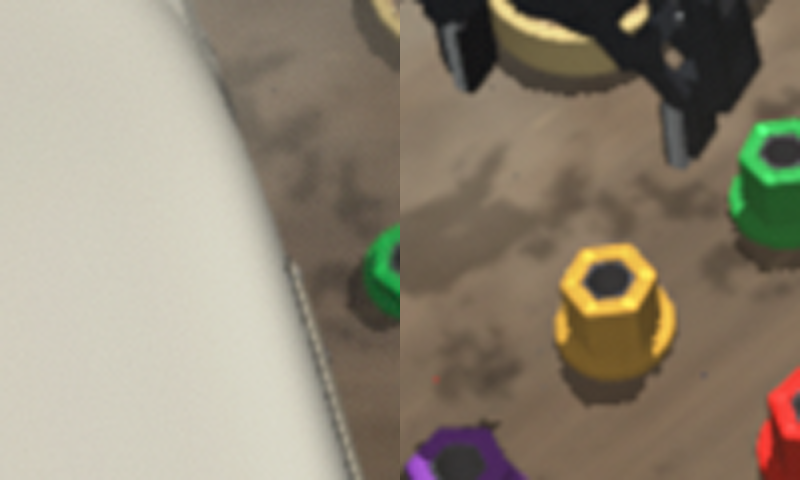

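In the left half (top view) the arm hides the nut. In the right half (scene view) the open fingers straddle the nut's top, which is at crop (608,280), with the fingers at (470,60) and (685,130), clear of the green nut. Next I descend and grip.

Call:
{"name": "apply_moves", "arguments": {"motion": [[[1,0.08,0,0.7,0,0,-0.03],[1,0,0,0.7,0,0,0],[1,0,0,0.7,0,0,0],[1,0,0,0.7,0,0,0],[1,0,0,0,0,0,0]]]}}

```text
clock: 3.82
tool_pos: [0.5657, 0.1735, 0.0128]
orientation: [[-0.322, 0.947, -0.006], [0.947, 0.322, -0.002], [0.0, -0.006, -1.0]]
contact_force: [-0.5, -0.4, 0.6]
opening: 1.002
gripper_force: 0.0
```

```bash
python3 -c "
from h import *
go([.567,.1745,.014],18.8)
n='scene'
im=env.snapshot(n);p=proj(n,[.567,.1745,.03]).astype(int)
cv2.imwrite('pics/c3.png',cv2.resize(im[p[1]-50:p[1]+50,p[0]-50:p[0]+50],(500,500),interpolation=cv2.INTER_CUBIC))"
```

```text
t 3.825 pos [0.5657 0.1735 0.0128] yaw 18.78 zaxis [-0.0058 -0.0018 -1.    ] op 1.002 gf 0.0 F [-0.5 -0.4  0.6]
tool shift/40mm [ 0.014  0.038 -0.031] turn z units -0.002 q [ 0.3   0.6  -0.05  0.93 -0.    1.54]
```

View pics/c3.png

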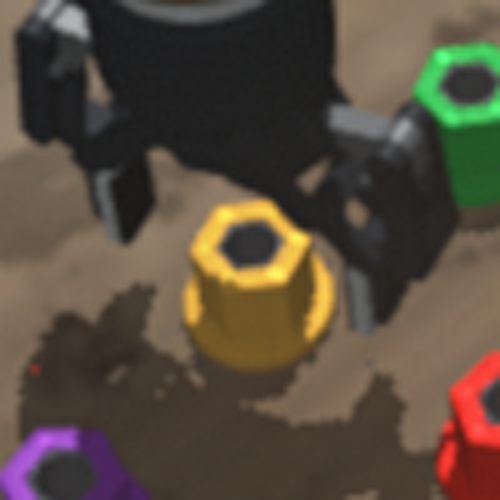

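The open fingers stand on either side of the hexagon, tips at about (122,238) and (355,328), and the nut's top is at (250,245). Nothing else is within reach of the fingers, so I close them.

Call:
{"name": "apply_moves", "arguments": {"motion": [[[0.2,0,0,-0.03,0,0,0],[-1,0,0,0,0,0,0],[-1,0,0,0,0,0,0],[-1,0,0,0,0,0,0],[-1,0,0,0,0,0,0]]], "force": 50}}

```text
clock: 4.5
tool_pos: [0.5689, 0.1747, 0.0179]
orientation: [[-0.323, 0.946, 0.002], [0.946, 0.323, 0.001], [0.0, 0.002, -1.0]]
contact_force: [-1.8, 0.7, 5.6]
opening: 0.414
gripper_force: 52.4
```

Call:
{"name": "apply_moves", "arguments": {"motion": [[[-1,0,0,0,0,0,0],[-1,0,0,0,0,0,0]]]}}

```text
clock: 4.75
tool_pos: [0.5689, 0.1747, 0.0179]
orientation: [[-0.323, 0.946, 0.002], [0.946, 0.323, 0.001], [-0.0, 0.002, -1.0]]
contact_force: [-0.2, 1.1, 6.0]
opening: 0.41
gripper_force: 52.4
```

Call:
{"name": "apply_moves", "arguments": {"motion": [[[-1,0,0,-0.3,0,0,0],[-1,0,0,-0.7,0,0,0],[-1,0,0,-0.7,0,0,0],[-1,0,0,-0.3,0,0,0],[-1,0,0,0,0,0,0]]]}}

```text
clock: 5.38
tool_pos: [0.5686, 0.1746, 0.0972]
orientation: [[-0.323, 0.946, 0.001], [0.946, 0.323, 0.0], [-0.0, 0.002, -1.0]]
contact_force: [-0.0, -1.0, -2.9]
opening: 0.407
gripper_force: 51.5
```

```bash
python3 -c "
from h import *
go([.497,-.2625,.12],-28)
n='scene'
im=env.snapshot(n);p=proj(n,[.567,.1745,.09]).astype(int);print(p)
cv2.imwrite('pics/c4.png',cv2.resize(im[p[1]-50:p[1]+50,p[0]-50:p[0]+50],(500,500),interpolation=cv2.INTER_CUBIC))"
```

```text
t 5.375 pos [0.5686 0.1746 0.0972] yaw 18.86 zaxis [ 1.5e-03  5.0e-04 -1.0e+00] op 0.407 gf 51.46220121765509 F [-0.  -1.  -2.9]
tool shift/40mm [-9.762 -5.224 -0.578] turn z units 5.857 q [0.3  0.51 0.04 1.1  0.   1.54]
[247 249]
```

View pics/c4.png

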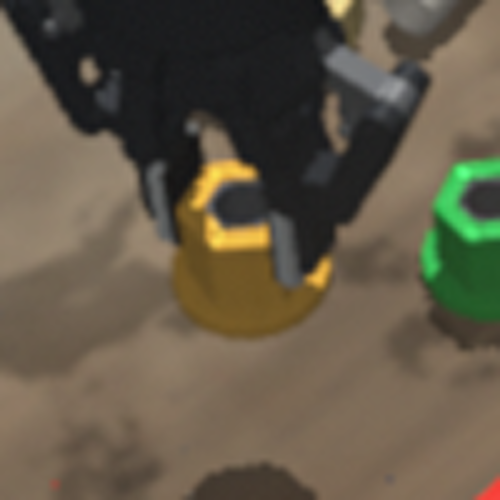

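The nut hangs level between the fingers, bore at crop (238,203), i.e. pixel (244.6,239.6), and its shadow on the bench confirms it is lifted. I swing to the nest, with the tool turning along.

Call:
{"name": "apply_moves", "arguments": {"motion": [[[-1,-0.5,-0.1,-0.5,0,0,0.25],[-1,-0.95,-0.1,-0.2,0,0,0.49],[-1,-0.95,-0.1,0,0,0,0.49],[-1,-0.95,-0.1,0,0,0,0.49],[-1,-0.95,-0.1,0,0,0,0.49]]]}}

```text
clock: 6.05
tool_pos: [0.5829, 0.0012, 0.1226]
orientation: [[-0.018, 1.0, -0.003], [1.0, 0.018, -0.0], [0.0, -0.003, -1.0]]
contact_force: [0.9, 0.1, -2.8]
opening: 0.411
gripper_force: 51.5
```

Call:
{"name": "apply_moves", "arguments": {"motion": [[[-1,-0.95,-0.1,0,0,0,0.49],[-1,-0.95,-0.1,0,0,0,0.49],[-1,-0.95,-0.1,0,0,0,0.49],[-1,-0.95,-0.1,0,0,0,0.49],[-1,-0.95,-0.1,0,0,0,0.49]]]}}

```text
clock: 6.68
tool_pos: [0.5409, -0.184, 0.1226]
orientation: [[0.318, 0.948, -0.003], [0.948, -0.318, 0.001], [-0.0, -0.003, -1.0]]
contact_force: [0.7, -0.2, -2.5]
opening: 0.409
gripper_force: 51.5
```

```bash
python3 -c "
from h import *
r=ray('scene',(244.6,239.6),.117);print('nut lifted (scene)',r,'TCP .5686 .1746')
go([.497,-.2625,.12],-28)"
```

```text
nut lifted (scene) [0.56804864 0.17706884 0.117     ] TCP .5686 .1746
t 6.675 pos [ 0.5409 -0.184   0.1226] yaw -18.56 zaxis [-0.0031  0.001  -1.    ] op 0.409 gf 51.4699243591167 F [ 0.7 -0.2 -2.5]
tool shift/40mm [-2.209 -0.415  0.065] turn z units 1.18 q [-0.33  0.45  0.01  1.14 -0.    1.57]
```

Call:
{"name": "apply_moves", "arguments": {"motion": [[[-1,-0.9,-0.2,0,0,0,0.4],[-1,-0.9,-0.2,0,0,0,0.4],[-1,-0.4,0,0,0,0,0.38],[-1,0,0,0,0,0,0],[-1,0,0,0,0,0,0]]]}}

```text
clock: 7.3
tool_pos: [0.4963, -0.2589, 0.124]
orientation: [[0.466, 0.885, -0.0], [0.885, -0.466, 0.001], [0.001, -0.001, -1.0]]
contact_force: [-0.8, 0.2, -3.7]
opening: 0.409
gripper_force: 51.4
```

```bash
python3 -c "
from h import *
go([.497,-.2625,.12],-28)
n='scene'
im=env.snapshot(n);p=proj(n,[.497,-.2625,.05]).astype(int);print(p)
cv2.imwrite('pics/c5.png',cv2.resize(im[p[1]-60:p[1]+60,p[0]-60:p[0]+60],(600,600),interpolation=cv2.INTER_CUBIC))"
```

```text
t 7.3 pos [ 0.4963 -0.2589  0.124 ] yaw -27.78 zaxis [-3.e-04  9.e-04 -1.e+00] op 0.409 gf 51.439164192415774 F [-0.8  0.2 -3.7]
tool shift/40mm [-0.072  0.058  0.101] turn z units 0.027 q [-0.48  0.42 -0.02  1.13  0.    1.57]
[441 153]
```

View pics/c5.png

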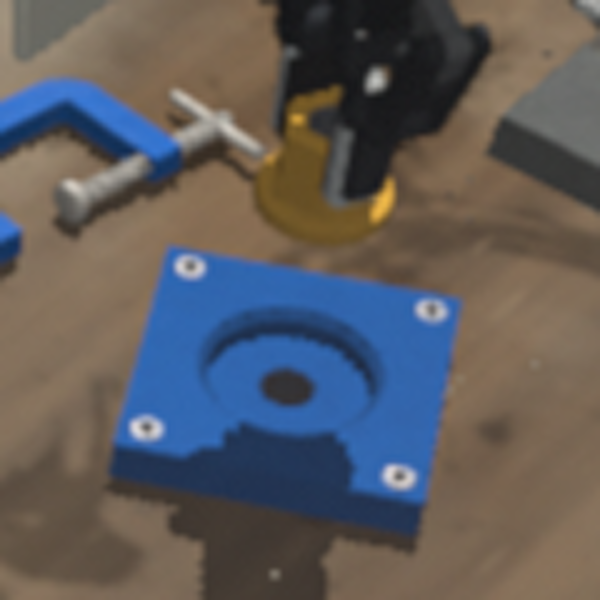

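The scene view shows the nut held upright above the nest, its flange spanning crop columns 255 to 397 at about row 200. The pocket's dark disc is at (287,387), i.e. pixel (438.4,170.4), which matches the first measurement. I lower it to just above the plate and recheck.

Call:
{"name": "apply_moves", "arguments": {"motion": [[[-1,-0.07,0.06,0.6,0,0,0],[-1,0,0,0.6,0,0,0],[-1,0,0,0.5,0,0,0],[-1,0,0,0,0,0,0],[-1,0,0,0,0,0,0]]]}}

```text
clock: 7.98
tool_pos: [0.4977, -0.263, 0.0572]
orientation: [[0.466, 0.885, 0.001], [0.885, -0.466, -0.0], [0.0, 0.001, -1.0]]
contact_force: [-0.4, 0.5, -2.5]
opening: 0.414
gripper_force: 51.3
```

```bash
python3 -c "
from h import *
go([.497,-.2625,.0265],-28)
for n in('scene',):
    P=env.observe()['tool_pos'];im=env.snapshot(n)
    p=proj(n,[.497,-.2625,.03]).astype(int);print(n,p)
    b=im[p[1]-40:p[1]+40,p[0]-40:p[0]+40]
    m=cv2.inRange(cv2.cvtColor(b,cv2.COLOR_BGR2HSV),(12,120,60),(30,255,255))
    ys,xs=np.nonzero(m);r=xs+p[0]-40;print('brass cols',r.min(),r.max(),'rows',ys.min()+p[1]-40,ys.max()+p[1]-40)
    Z=P[2]-.0179;a=np.linspace(0,6.3,60);e=np.array([proj(n,[P[0]+.026*np.cos(t),P[1]+.026*np.sin(t),Z+h]) for t in a for h in(0,.008)]);print('expected cols',e.min(0)[0],e.max(0)[0],'lowest row',e.max(0)[1])
    cv2.imwrite('pics/c6.png',cv2.resize(b,(560,560),interpolation=cv2.INTER_CUBIC))"
```

```text
t 7.975 pos [ 0.4977 -0.263   0.0572] yaw -27.79 zaxis [ 1.1e-03 -4.0e-04 -1.0e+00] op 0.414 gf 51.28641480579972 F [-0.4  0.5 -2.5]
tool shift/40mm [ 0.004 -0.022  0.769] turn z units 0.026 q [-0.49  0.49 -0.1   0.97  0.    1.57]
scene [439 161]
brass cols 429 453 rows 137 166
expected cols 427.15497688880254 454.6779311821929 lowest row 166.49517627647873
```

View pics/c6.png

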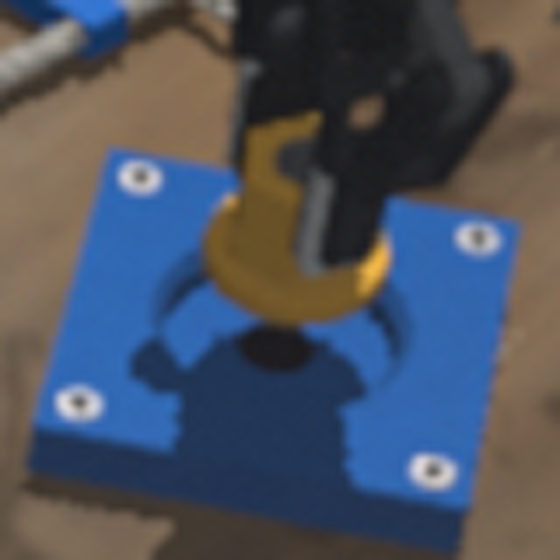

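The nut sits over the pocket: flange at columns 205 to 388, centre about (297,265), disc at (277,350). The brass extent agrees with the projection of the TCP pose to within 1 px, leaving at most 3 mm of offset inside the 7 mm clearance. I nudge it slightly and lower.

Call:
{"name": "apply_moves", "arguments": {"motion": [[[-1,0.02,-0.045,0.25,0,0,0],[-1,0,0,0.25,0,0,0],[-1,0,0,0.15,0,0,0],[-1,0,0,0.05,0,0,0],[-1,0,0,0,0,0,0]]]}}

```text
clock: 8.65
tool_pos: [0.4954, -0.2619, 0.0283]
orientation: [[0.468, 0.884, -0.0], [0.884, -0.468, 0.0], [-0.0, -0.0, -1.0]]
contact_force: [0.5, -0.1, -2.3]
opening: 0.409
gripper_force: 51.4
```

Still hanging free, with about 2 mm to go.

Call:
{"name": "apply_moves", "arguments": {"motion": [[[-1,0,0,0.03,0,0,0],[-1,0,0,0.02,0,0,0],[-1,0,0,0.0,0,0,0]]]}}

```text
clock: 9.02
tool_pos: [0.4955, -0.2619, 0.0266]
orientation: [[0.467, 0.884, 0.0], [0.884, -0.467, -0.0], [-0.0, 0.0, -1.0]]
contact_force: [0.9, -1.2, -2.3]
opening: 0.408
gripper_force: 51.4
```

Call:
{"name": "apply_moves", "arguments": {"motion": [[[-1,0,0,0.02,0,0,0],[-1,0,0,0.02,0,0,0],[-1,0,0,0.0,0,0,0]]]}}

```text
clock: 9.4
tool_pos: [0.4956, -0.2619, 0.0259]
orientation: [[0.467, 0.884, 0.001], [0.884, -0.467, -0.0], [-0.0, 0.001, -1.0]]
contact_force: [-1.8, 2.3, 6.0]
opening: 0.407
gripper_force: 52.3
```

The force changed sign at z = 0.0259, exactly the expected seated height. Now I release and lift.

Call:
{"name": "apply_moves", "arguments": {"motion": [[[0.5,0,0,0,0,0,0],[0.5,0,0,0,0,0,0],[0.5,0,0,0,0,0,0],[0.5,0,0,-0.2,0,0,0],[0.5,0,0,-0.5,0,0,0]]]}}

```text
clock: 10.02
tool_pos: [0.4947, -0.2614, 0.0526]
orientation: [[0.467, 0.884, -0.002], [0.884, -0.467, 0.001], [0.0, -0.002, -1.0]]
contact_force: [1.0, -0.2, -0.4]
opening: 0.751
gripper_force: 0.0
```

Call:
{"name": "apply_moves", "arguments": {"motion": [[[0.5,0,0,-0.8,0,0,0],[0.5,0,0,-1,0,0,0],[0.5,0,-0.5,-1,0,0,0],[0.5,0,-0.5,-0.5,0,0,0],[0.5,0,0,0,0,0,0]]]}}

```text
clock: 10.65
tool_pos: [0.4606, -0.2434, 0.1876]
orientation: [[0.467, 0.884, 0.004], [0.884, -0.467, -0.002], [0.0, 0.005, -1.0]]
contact_force: [0.2, 0.7, -1.0]
opening: 0.747
gripper_force: 0.0
```

```bash
python3 -c "
from h import *
go([.4,-.2,.17],-28)
n='scene'
im=env.snapshot(n);p=proj(n,[.497,-.2625,.03]).astype(int);print(p,ray('scene',(353,253.5),.038))
b=cv2.resize(im[p[1]-40:p[1]+40,p[0]-40:p[0]+40],(400,400),interpolation=cv2.INTER_CUBIC)
q=(353,258);c=cv2.resize(im[q[1]-40:q[1]+40,q[0]-40:q[0]+40],(400,400),interpolation=cv2.INTER_CUBIC)
cv2.imwrite('pics/c7.png',np.hstack([b,c]))"
```

```text
t 10.65 pos [ 0.4606 -0.2434  0.1876] yaw -27.86 zaxis [ 0.0042 -0.0022 -1.    ] op 0.747 gf 0.0 F [ 0.2  0.7 -1. ]
tool shift/40mm [ 0.251 -1.848  0.431] turn z units 0.017 q [-0.49  0.3  -0.03  1.24  0.    1.57]
[439 161] [0.46523162 0.03326784 0.038     ]
```

View pics/c7.png

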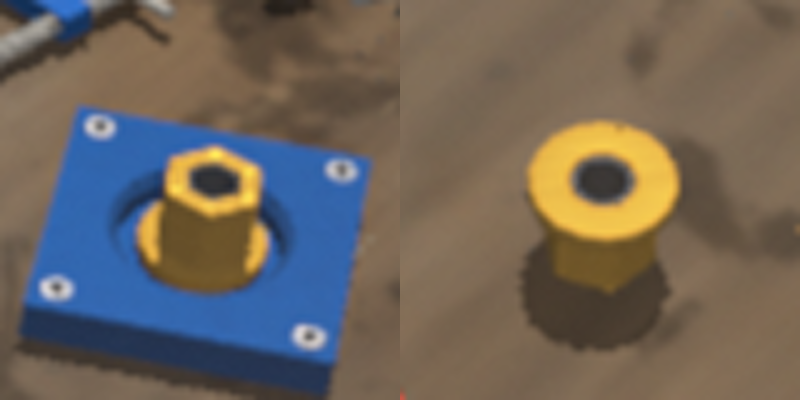

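The nut sits upright in the pocket with its bore at crop (213,181) and its flange below the plate's top. The flange-up nut (bore at (603,180)) has not moved, and the gripper is clear.

```bash
python3 -c "
from h import *
print(ray('scene',(439-40+213/5,161-40+181/5),.046))
print(env.hand_in())"
```

```text
[ 0.49279574 -0.25809476  0.046     ]
the job is handed in; nothing more can be done
None
```

The flange-down nut is in the nest pocket, flange down and released, about 4 mm off the pocket's centre by the last picture. The flange-up nut looks unmoved, and the job was handed in after about 11 s of robot time, though no verdict came back.

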